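Set out the solution-making station

ROBOT

A 6-joint arm with a two-finger parallel gripper is mounted at the origin on a cart in front of the work surface, level with it; the furniture and walls round the work are solid. World frame = base frame: x ahead of the robot, y to its left, z up, the work surface at z = 0. Lengths are in m, angles in rad, forces in N, time in s.
With the tool pointing down it reaches from about 0.3 to 0.775 m from the base axis. Payload 14.6 kg.
Tool frame: the origin (TCP) lies at the very end of the fingers, on their centre line; the grasp point (between the pads) lies 19 mm behind it; x points along the fingers, z is the direction in which the jaws open and shut, and the axes are right-handed (so a half turn about x gives the same grasp; the last joint's range is limited). The gripper opens to 94 mm and grips with 3 to 60 N. Pads are 16 mm wide; open, the fingers measure 119 mm over their backs; the gripper's body (75 mm by 177 mm) begins 78 mm behind the grasp point.
Start: joints at [-0.067, 0.3, 1.521, -0, 1.321, -0.067], TCP at [0.55, -0, 0.205] pointing down, gripper open.
Joint ranges: [-3.03, 3.03], [-0.79, 2.21], [0.23, 2.52], [-1.04, 4.18], [0, 3.07], [-2.55, 2.55]. Speed limits (rad/s): [2.22, 2.22, 2.57, 3.14, 3.14, 3.14].

INTERFACE

Orientations are given as [roll, pitch, yaw] about the fixed x, y, z axes, in that order (R = Rz(yaw) Ry(pitch) Rx(roll)).
In Python, from station import ctrl gives the robot as it stands. The module is installed in compiled form; this text tells all that it offers.
- The arm moves only by the tool servo_tool, never from a script. Its argument "motion" is one flat list of numbers, 4 for each row, row after row: the shift along the tool's x, y, z in mm, then the turn about the tool's x in degrees. In form: [dx, dy, dz, roll, dx, dy, dz, roll, ...]. A call has 1 to 20 rows; each row is the pose to reach, as a shift and turn from the pose commanded when the call began, along the tool's axes at that moment; what a row does not reach only later rows make up. A row lasts 1/8 s, in which the tool goes at most 62.5 mm and 10.7 degrees, less where a joint would pass 70% of its speed; a pose out of reach is approached as far as the arm can. A call with a gripper value outside its range is refused whole. "gripper" is the opening, from 0 (shut) to 1 (fully open), set as the call begins (left out, the last holds). The fingers move at their own pace and stop on an object; "force" is the grip in N (left out, the last holds). Time passes only in rows, so rows that repeat a pose let the fingers close. It gives the time, the measured TCP pose, the force and the opening at its end, in the units of the state.
- ctrl.get_obs(): the state, without advancing time (a new reading comes with each control period).
- ctrl.camera(name): name is "scene" or "side" or "wrist"; returns a dict with "color" (400x640x3 uint8, red, green, blue), "z_map" (400x640 float32, m along the optical axis (not along the pixel's ray), 0 where there is no reading), "fx", "fy", "cx", "cy" (pixels), "dist_coeffs" ([k1, k2, p1, p2, k3] as OpenCV has them; the pictures are not rectified), "rvec" (rotation vector, rad) and "tvec" (3), from world to camera coordinates, as OpenCV has them. Camera axes: x right, y down, z forward; pixel columns grow to the right and rows downward; lengths in m; the calibration is good to about 2 mm. A picture is of the moment at which its call begins.
- ctrl.hand_in(): hands the job in, once; it reports no verdict.
The state is a dict: "time_s": time; "qpos": joint angles; "joint_vel": joint speeds; "tau": joint torques, N m; "ee_pos": TCP position; "eef_rot": TCP orientation; "force": force on the tool from outside, world axes, zero at the start; "moment": the same for the moment, N m; "grip_width": finger opening in m.
Only numpy, scipy, OpenCV 4.12 (cv2) and the standard library are available. Lean on these libraries where they do the work, as an engineer would, in place of code of your own. Each camera call takes 0.05 s, during which the arm holds its last target.

TASK

Set out the grey tray and the balance for making up a solution: stand the glass beaker in the middle of the centre round place of the tray's front row, the brown glass bottle on the round place to its left and the smaller of the two clear blue-capped bottles on the round place to its right, and set the oblong white box on the long place behind the beaker, lengthwise with the row. Stand the larger of the two pale knobbed calibration weights in the middle of the balance's pan. Left and right are as the robot sees them; keep everything upright, and leave the smaller weight and the large clear bottle standing where they are.

Things in the scene. Friction and masses are not known exactly. Their poses are not given: they have to be found in the camera images.
- tray: fixed grey tray, 200 (x) by 270 (y) mm, rim 8 mm high. Origin: centre of its underside; x points to its back, y left; yaw within 0.12 rad. Flat floor 4 mm above the bench. Marked flat on it, dark with a white outline (no recess): three round places 72 mm across in the front row at tray x = -45 mm, y = +90 (left), 0 (centre), -90 (right); behind them one long place, 57 (x) by 137 (y) mm, centred at x = +55, y = 0.
- pan (a point): centre of the top face of the round steel pan, 100 mm across, 58 mm above the bench, on a low white balance fixed to the left or right of the tray; the balance is about 191 (x) by 150 (y) mm, its housing 46 mm high, with a dark display at the front. x points to its back, y left, z up.
- beaker_mid (a point): small empty glass beaker, 54 mm across, 68 mm high, open top with a small spout, upright. Point: on its axis, half-way up (34 mm above its foot). z is its axis.
- amber_mid (a point): brown glass bottle with black cap, body 60 mm across, 119 mm high over the cap, body straight up to about 75 mm, upright. Point: on its axis, half-way up (59.5 mm above its foot). z is its axis. Similar bottles stand at the far back of the bench, beyond x = 0.75: they are fixed and not part of the job.
- clear_mid (a point): the smaller clear bottle with blue cap, body 56 mm across, 106 mm high over the cap, body straight up to about 65 mm, upright. Point: on its axis, half-way up (53 mm above its foot). z is its axis. Similar bottles stand at the far back of the bench, beyond x = 0.75: they are fixed and not part of the job.
- carton_mid (a point): oblong white box, 45 (its x) by 125 (its y) by 58 (z) mm, lying long side down. Point: its centre, 29 mm above its underside; its long axis y starts within 0.2 rad of the world's y axis.
- weight_big_mid (a point): the larger pale calibration weight, a cylinder 30 mm across with a knob on top, 44 mm high, about 0.2 kg, upright. Point: on its axis, half-way up (22 mm above its foot). z is its axis.
- weight_small_mid (a point): the smaller pale calibration weight, same shape, 24 mm across, 35 mm high: stays where it is. Point: on its axis, half-way up (17.5 mm above its foot).
- clear_big_mid (a point): the large clear bottle with blue cap, 69 mm across, 139 mm high: stays where it is. Point: on its axis, half-way up (69.5 mm above its foot).
Not all that is in view belongs to the job. What is shaped like the part that bears amber_mid but green is not meant.

How it is judged:
By the outcome, as a careful person would: the job done as asked, in the order asked, and still so for the second after the job is handed in, with the robot touching nothing.
It also fails if it takes over 128 s, if anything falls off the work surface, if the arm or the gripper's body presses on something with over 40 N, if the wrist force passes 120 N, or if a joint passes its speed limit or range.

## Working session

There is one attempt and no reset: what is moved stays moved. The work goes in short steps, Python scripts to look and compute and a tool call to move; the robot and the scene stay as the last step left them, time stands still between calls to the robot, and variables do not carry over. Pictures are saved under pics/ and viewed, and the job is handed in when it is done.

Besides the shell and the picture viewer there is one more tool, called after "Request:" in YAML: its name, and indented under it one key for each argument. servo_tool: Moves the arm, as the interface text tells. Its arguments: {"type":"object","properties":{"motion":{"type":"array","items":{"type":"number"}},"gripper":{"type":"number"},"force":{"type":"number"}},"required":["motion"]}

```bash
mkdir -p pics
cat > h.py <<'E'
import numpy as np,cv2,pickle
from station import ctrl
def grab(n,tag):
    c=ctrl.camera(n); pickle.dump(c,open(f'pics/{tag}.pkl','wb')); cv2.imwrite(f'pics/{tag}.png',c['color'][:,:,::-1]); return c
def load(tag): return pickle.load(open(f'pics/{tag}.pkl','rb'))
def KD(c): return np.array([[c['fx'],0,c['cx']],[0,c['fy'],c['cy']],[0,0,1.]]),np.array(c['dist_coeffs'],float)
def ray(c,uv):
    K,D=KD(c); p=cv2.undistortPoints(np.array(uv,float).reshape(-1,1,2),K,D).reshape(-1,2)
    R=cv2.Rodrigues(np.array(c['rvec'],float))[0]; t=np.array(c['tvec'],float).reshape(3)
    d=np.c_[p,np.ones(len(p))]@R; return -R.T@t,d
def onz(c,uv,z):
    o,d=ray(c,uv); return o+d*((z-o[2])/d[:,2])[:,None]
def proj(c,P):
    K,D=KD(c); return cv2.projectPoints(np.array(P,float).reshape(-1,1,3),np.array(c['rvec'],float),np.array(c['tvec'],float),K,D)[0].reshape(-1,2)
def cloud(c):
    K,D=KD(c); h,w=c['z_map'].shape; uv=np.stack(np.meshgrid(np.arange(w),np.arange(h)),-1).reshape(-1,2)
    o,d=ray(c,uv); return (o+d*c['z_map'].reshape(-1,1)).reshape(h,w,3)
E
python3 - <<'E'
from h import *
for n in('scene','side','wrist'):
    c=grab(n,n+'0'); print(n,ray(c,[[320,200]]))
print(ctrl.get_obs())
E
```

```text
scene (array([-0.22565378, -0.71851839,  0.5759103 ]), array([[ 0.65516497,  0.62447712, -0.42528781]]))
side (array([ 0.45189097, -1.08897344,  0.75911278]), array([[ 0.05780283,  0.85119029, -0.5216775 ]]))
wrist (array([0.55018973, 0.07799733, 0.38387013]), array([[ 0.01272003, -0.2507655 , -0.96821858]]))
{'time_s': 0.15, 'qpos': array([-6.66006107e-02,  3.00344055e-01,  1.52143504e+00,  4.45169771e-06,
        1.32071039e+00, -6.66091967e-02]), 'joint_vel': array([ 4.24572875e-04,  3.28721139e-05, -1.49260194e-03,  1.42073891e-04,
       -2.93031564e-04, -5.09529242e-04]), 'tau': array([-2.50185103e-04, -5.31960297e+01, -3.52822959e+01,  7.07691838e-02,
        2.35654798e-02, -3.66386917e-05]), 'ee_pos': array([5.49797571e-01, 1.14024883e-05, 2.05017803e-01]), 'eef_rot': array([3.07017522, 1.56989948, 3.07018271]), 'force': array([-0.5393359 , -0.07652242, -0.63510276]), 'moment': array([ 0.01290724,  0.02086858, -0.0026424 ]), 'grip_width': 0.09414873921390722}
```

View pics/scene0.png

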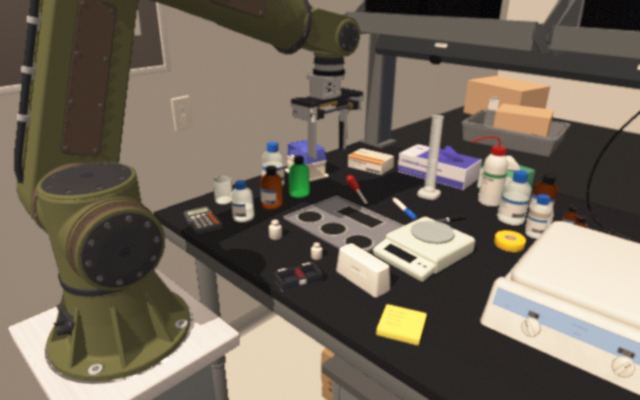

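View pics/side0.png

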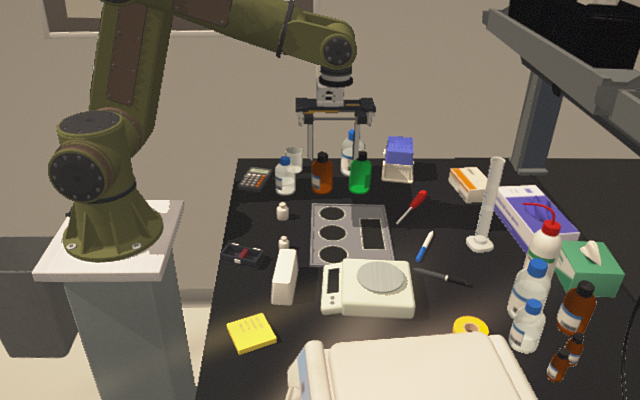

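View pics/wrist0.png

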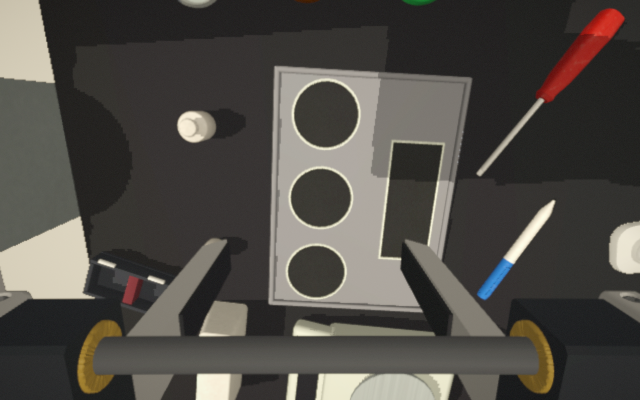

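The side view shows the beaker at (293,157), the small clear bottle at (285,177), amber at (322,173), and green, which is not wanted, at (360,173). The large clear bottle is at (352,150), the weights at (282,211) and (284,243), the carton at (285,277) and the balance pan at (381,276). Next I'll take close crops and measure.

Run:
```python
from h import *
s=load('side0')['color'][:,:,::-1]; 
cv2.imwrite('pics/c1.png',cv2.resize(s[120:320,220:420],None,fx=3,fy=3,interpolation=cv2.INTER_CUBIC)[:600])
s=load('scene0')['color'][:,:,::-1]; 
cv2.imwrite('pics/c2.png',cv2.resize(s[130:300,190:420],None,fx=3.4,fy=3.4,interpolation=cv2.INTER_CUBIC)[:600])
```

```text
(no output)
```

View pics/c1.png

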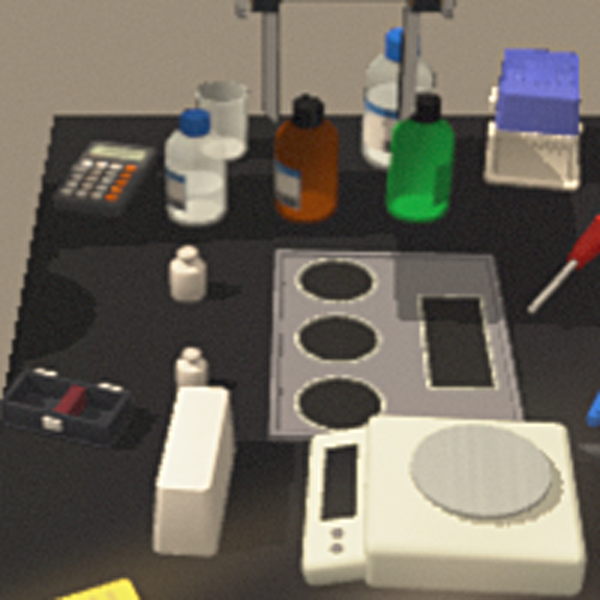

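View pics/c2.png

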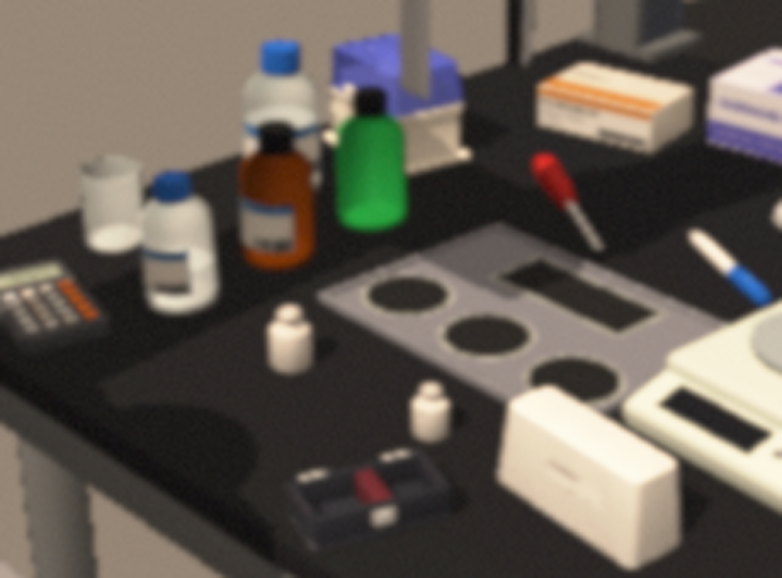

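Run:
```python
from h import *
from scipy.optimize import least_squares
w=load('wrist0')
g=cv2.cvtColor(w['color'],cv2.COLOR_RGB2GRAY)
m=(g<75).astype(np.uint8)
n,l,st,ce=cv2.connectedComponentsWithStats(m)
for i in range(1,n):
    if st[i,4]>1500:
        c=cv2.findContours((l==i).astype(np.uint8),0,1)[0][0]
        P=onz(w,c.reshape(-1,2),.004)[:,:2].astype(np.float32); r=cv2.minAreaRect(P*1000); e=cv2.fitEllipse(P*1000)
        print(i,st[i],ce[i].round(0),np.round(r[0],1),np.round(r[1],1),r[2],'ell',np.round(e[0],1),np.round(e[1],1))
    
def fit(tag,box,z0,z1,rad,name):
    c=load(tag);C=cloud(c);u0,v0,u1,v1=box
    P=C[v0:v1,u0:u1].reshape(-1,3);zz=c['z_map'][v0:v1,u0:u1].ravel()
    P=P[(zz>0)&(P[:,2]>z0)&(P[:,2]<z1)]
    P0=P
    if len(P)<8: print(name,tag,'few',len(P));return
    o=ray(c,[[320,200]])[0][:2]
    med=np.median(P[:,:2],0); P=P[np.linalg.norm(P[:,:2]-med,axis=1)<rad*2]
    d=(med-o)/np.linalg.norm(med-o)
    f=lambda q:np.linalg.norm(P[:,:2]-q,axis=1)-rad
    s=least_squares(f,med+d*rad*.8,loss='soft_l1',f_scale=.002)
    print(name,tag,len(P),s.x.round(4),'rms',np.sqrt((f(s.x)**2).mean()).round(4),'zmax',np.percentile(P0[:,2],98).round(3))
S='scene0';D='side0'
fit(S,(212,172,234,205),.01,.07,.027,'beaker')
fit(D,(284,146,303,172),.01,.07,.027,'beaker')
fit(S,(230,178,257,224),.01,.062,.028,'clear'); fit(D,(274,155,297,195),.01,.062,.028,'clear')
fit(S,(258,165,284,210),.01,.072,.030,'amber'); fit(D,(309,150,335,195),.01,.072,.030,'amber')
fit(S,(288,155,312,200),.01,.072,.030,'green'); fit(D,(348,150,373,195),.01,.072,.030,'green')
fit(S,(262,140,287,178),.01,.13,.0345,'cbig');fit(D,(341,130,350,175),.01,.13,.0345,'cbig')
fit(S,(264,218,286,243),.004,.026,.015,'wbig');fit(D,(274,200,291,222),.004,.026,.015,'wbig')
fit(S,(308,240,325,262),.004,.02,.012,'wsm');fit(D,(277,234,291,248),.004,.02,.012,'wsm')
for t,b in((S,(205,240,440,130)),):pass
C=cloud(load(D))
def show(tag,u,v): print(tag,u,v,cloud(load(tag))[v,u].round(3))
for u,v in((381,276),(370,265),(395,285),(285,265),(290,150),(285,160),(322,155),(349,265),(333,285)): show(D,u,v)
for u,v in((432,232),(360,255),(275,211),(245,184)): show(S,u,v)
```

```text
1 [     0      0    640    400 158353] [343. 176.] [554.7 -56.1] [832.5 468.8] 0.11931825429201126 ell [568.4 -62.7] [535.9 813.8]
3 [ 295   82   62   64 3132] [326. 114.] [560.5  72.2] [64.1 63.6] 0.06582773476839066 ell [560.6  71.9] [63.8 64.1]
4 [ 292  170   58   56 2565] [320. 197.] [555.7 -18.2] [63.8 63.3] 0.07588442414999008 ell [555.5 -18. ] [63.6 63.9]
5 [ 289  247   55   49 2130] [316. 271.] [ 550.8 -107.8] [64.  62.1] 0.09070327877998352 ell [ 550.5 -107.9] [63.  63.6]
beaker scene0 416 [0.4639 0.325 ] rms 0.003 zmax 0.068
beaker side0 287 [0.461  0.3279] rms 0.0034 zmax 0.069
clear scene0 378 [0.437  0.1987] rms 0.0019 zmax 0.061
clear side0 321 [0.437  0.2021] rms 0.0025 zmax 0.061
amber scene0 427 [0.5424 0.202 ] rms 0.002 zmax 0.071
amber side0 400 [0.5421 0.2055] rms 0.0021 zmax 0.071
green scene0 396 [0.6512 0.2024] rms 0.0025 zmax 0.071
green side0 406 [0.6509 0.206 ] rms 0.0025 zmax 0.071
cbig scene0 461 [0.6435 0.3124] rms 0.0073 zmax 0.127
cbig side0 300 [0.6434 0.3123] rms 0.0048 zmax 0.119
wbig scene0 92 [0.4296 0.0586] rms 0.0017 zmax 0.026
wbig side0 79 [0.4302 0.0623] rms 0.0024 zmax 0.025
wsm scene0 62 [ 0.4343 -0.0801] rms 0.0013 zmax 0.02
wsm side0 27 [ 0.4347 -0.077 ] rms 0.0016 zmax 0.019
side0 381 276 [ 0.641 -0.256  0.06 ]
side0 370 265 [ 0.623 -0.219  0.06 ]
side0 395 285 [ 0.666 -0.283  0.058]
side0 285 265 [ 0.44  -0.212  0.058]
side0 290 150 [0.453 0.352 0.057]
side0 285 160 [0.439 0.194 0.104]
side0 322 155 [0.541 0.193 0.119]
side0 349 265 [ 0.58  -0.201  0.047]
side0 333 285 [ 0.541 -0.25   0.033]
scene0 432 232 [ 0.63  -0.26   0.057]
scene0 360 255 [ 0.437 -0.204  0.057]
scene0 275 211 [0.521 0.165 0.001]
scene0 245 184 [0.443 0.189 0.099]
```

```bash
cat >> h.py <<'E'
from scipy.spatial.transform import Rotation as Ro
def to(x,y,z,jaw=None):
    """shift/turn in tool axes from present pose to TCP x,y,z (m), jaw dir angle (rad, from world x)"""
    o=ctrl.get_obs(); R=Ro.from_euler('xyz',o['eef_rot']).as_matrix()
    d=R.T@(np.array([x,y,z])-o['ee_pos'])*1000
    ang=np.arctan2(R[1,2],R[0,2]); r=0
    if jaw is not None: r=np.degrees((-(jaw-ang)+np.pi/2)%np.pi-np.pi/2)  # tool x down
    print('move',d.round(1),'roll',round(r,2),'| t',round(o['time_s'],2),'tcp',o['ee_pos'].round(4),'F',o['force'].round(1),'w',round(o['grip_width'],4),'jaw',round(ang,3))
E
python3 - <<'E'
from h import *
o=ctrl.get_obs();print(Ro.from_euler('xyz',o['eef_rot']).as_matrix().round(3))
for t in('side0','scene0'):
    c=load(t);C=cloud(c);ok=c['z_map']>0
    # carton top
    m=ok&(abs(C[...,2]-.058)<.006)&(abs(C[...,0]-.44)<.06)&(C[...,1]<-.12)&(C[...,1]>-.3)
    g=c['color'].min(2)>120
    m=(m).astype(np.uint8); n,l,st,ce=cv2.connectedComponentsWithStats(m); i=1+st[1:,4].argmax()
    q=cv2.findContours((l==i).astype(np.uint8),0,1)[0][0].reshape(-1,2)
    r=cv2.minAreaRect((onz(c,q,.058)[:,:2]*1000).astype(np.float32)); print(t,'carton',r)
    A=C[l==i]; print(A.min(0).round(3),A.max(0).round(3))
    # pan: grey, at z .058
    rgb=c['color'].astype(int)
    m=(ok&(C[...,2]>.053)&(C[...,0]>.54)&(C[...,0]<.75)&(C[...,1]<-.17)&(C[...,1]>-.36)&(C[...,2]<.07)).astype(np.uint8)
    m=cv2.morphologyEx(m,cv2.MORPH_OPEN,np.ones((3,3)))
    n,l,st,ce=cv2.connectedComponentsWithStats(m); i=1+st[1:,4].argmax()
    q=cv2.findContours((l==i).astype(np.uint8),0,1)[0][0].reshape(-1,2)
    P=(onz(c,q,.058)[:,:2]*1000).astype(np.float32); print('pan',st[i],cv2.fitEllipse(P),cv2.minEnclosingCircle(P))
    for p in [(432,232)] if t=='scene0' else [(381,276)]: print(rgb[p[1],p[0]])
E
```

```text
[[-0.001 -0.     1.   ]
 [ 0.     1.     0.   ]
 [-1.     0.    -0.001]]
side0 carton ((437.6014709472656, -215.70608520507812), (126.55460357666016, 38.07645797729492), 82.7021713256836)
[ 0.415 -0.274  0.052] [ 0.462 -0.151  0.064]
pan [ 356  261   48   32 1185] ((638.6102294921875, -253.74549865722656), (98.84369659423828, 100.5962905883789), 174.97723388671875) ((638.1693115234375, -253.91481018066406), 51.94817352294922)
[196 192 172]
scene0 carton ((431.7000427246094, -217.09915161132812), (120.29692840576172, 43.09071350097656), 82.2998046875)
[ 0.41  -0.273  0.052] [ 0.461 -0.154  0.06 ]
pan [410 221  44  22 748] ((632.219970703125, -256.85174560546875), (98.57612609863281, 99.86815643310547), 131.2378387451172) ((632.6856079101562, -256.81109619140625), 52.351112365722656)
[204 196 178]
```

Request:
servo_tool:
  motion: [0,40,-10,0,0,80,-20,0,0,120,-30,0,0,160,-42,0,0,200,-54,0,0,240,-66,0,0,280,-76,0,0,310,-84,0,5,326,-87,0,5,326,-87,0,5,326,-87,0]
  gripper: 1

```text
time_s: 1.52
ee_pos: [0.4633, 0.3251, 0.2003]
eef_rot: [-2.176, 1.57, -2.177]
force: [0.8, 0.6, 0.6]
grip_width: 0.0941
```

Run:
```python
from h import *
c=grab('wrist','w1'); to(.4625,.3265,.019,0)
print(proj(c,[[.4625,.3265,.068],[.4625,.3265,0]]))
```

```text
move [181.5   1.4  -0.9] roll -0.06 | t 1.57 tcp [0.4634 0.3251 0.2005] F [-0.7 -0.6 -1.1] w 0.0943 jaw -0.001
[[314.03686823 195.66322492]
 [314.26260809 180.86025177]]
```

View pics/w1.png

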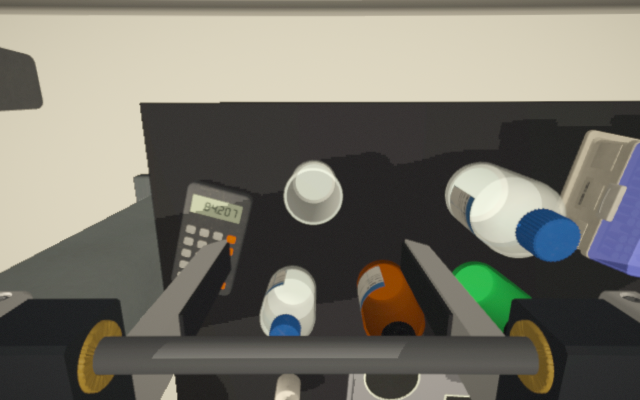

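Run:
```python
from h import *
c=load('w1');C=cloud(c)
for u,v in((250,197),(240,225),(190,184),(232,250),(215,207)): print(u,v,onz(c,[[u,v]],.015)[0].round(3),C[v,u].round(3))
g=(c['color'].min(2)>0)
# rim: bright blob
```

```text
250 197 [0.394 0.312 0.015] [0.392 0.31  0.007]
240 225 [0.381 0.28  0.015] [0.381 0.28  0.014]
190 184 [0.331 0.326 0.015] [0.33  0.325 0.01 ]
232 250 [0.371 0.251 0.015] [0.371 0.251 0.015]
215 207 [0.356 0.301 0.015] [0.355 0.3   0.013]
```

Request:
servo_tool:
  motion: [40,1,-1,0,80,2,-1,0,115,2,-1,0,140,2,-1,0,160,2,-1,0,175,2,-1,0,182,2,-1,0,182,2,-1,0]
  gripper: 0.8

```text
time_s: 2.58
ee_pos: [0.4621, 0.3278, 0.0185]
eef_rot: [-2.481, 1.571, -2.481]
force: [0.7, -0.1, -0.7]
grip_width: 0.0749
```

Request:
servo_tool:
  motion: [0,0,0,0,0,0,0,0,0,0,0,0,0,0,0,0,0,0,0,0,0,0,0,0,0,0,0,0,0,0,0,0]
  gripper: 0
  force: 12

```text
time_s: 3.58
ee_pos: [0.4621, 0.3282, 0.0188]
eef_rot: [0.748, 1.57, 0.748]
force: [-1.6, -0.1, 5.8]
grip_width: 0.0523
```

Run:
```python
from h import *
to(.4625,.3265,.16,0)
c=grab('side','s1');  cv2.imwrite('pics/s1c.png',cv2.resize(c['color'][60:260,200:440,::-1],None,fx=3,fy=3))
```

```text
move [-141.2   -1.6    0.5] roll 0.0 | t 3.58 tcp [0.4621 0.3282 0.0188] F [-1.6 -0.1  5.8] w 0.0523 jaw 0.0
```

View pics/s1c.png

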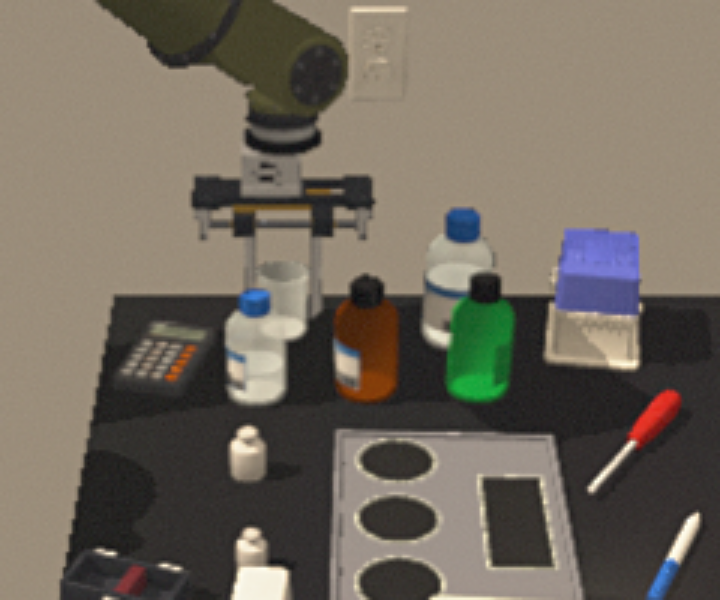

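The beaker sits between the fingers at about (280,300) in the crop. Lifting.

Request:
servo_tool:
  motion: [-5,0,0,0,-20,0,0,0,-50,0,0,0,-90,0,0,0,-130,0,0,0,-165,0,0,0,-180,0,0,0,-180,0,0,0]

```text
time_s: 4.62
ee_pos: [0.4621, 0.328, 0.1989]
eef_rot: [0.512, 1.57, 0.512]
force: [0.2, 0.9, -2.6]
grip_width: 0.0525
```

Run:
```python
from h import *
to(.5556,-.018,.023,-.0555)
grab('wrist','w2')
```

```text
move [ 175.8 -346.1   93.3] roll 3.18 | t 4.62 tcp [0.4621 0.328  0.1989] F [ 0.2  0.9 -2.6] w 0.0525 jaw 0.0
```

View pics/w2.png

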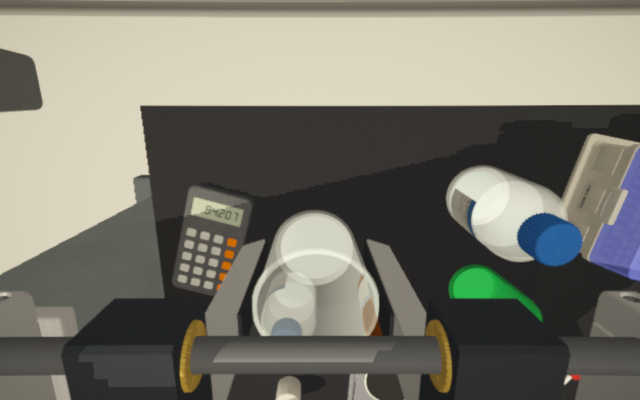

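Run:
```python
from h import *
c=load('w2')
print(onz(c,[[315,246],[274,246],[356,246],[315,211],[315,283]],.180).round(4)); print(onz(c,[[315,298],[252,300],[379,300],[315,250]],.248).round(4))
```

```text
[[0.4623 0.3261 0.18  ]
 [0.4375 0.3261 0.18  ]
 [0.487  0.3261 0.18  ]
 [0.4623 0.3481 0.18  ]
 [0.4623 0.3015 0.18  ]]
[[0.4623 0.3305 0.248 ]
 [0.4362 0.3296 0.248 ]
 [0.4888 0.3296 0.248 ]
 [0.4622 0.3518 0.248 ]]
```

Request:
servo_tool:
  motion: [0,-15,4,0,0,-45,12,0,0,-80,22,1,0,-120,32,2,0,-160,43,3,0,-200,54,3.2,0,-240,65,3.2,0,-280,76,3.2,0,-315,85,3.2,0,-338,91,3.2,0,-344,93,3.2,0,-344,93,3.2]

```text
time_s: 6.18
ee_pos: [0.5546, -0.0161, 0.1979]
eef_rot: [3.037, 1.57, 2.981]
force: [-0.6, -0.5, -0.7]
grip_width: 0.0525
```

Request:
servo_tool:
  motion: [30,0,0,0,65,0,0,0,100,0,0,0,130,0,0,0,150,0,0,0,160,0,0,0,165,0,0,0,165,0,0,0]

```text
time_s: 7.18
ee_pos: [0.5551, -0.0158, 0.0338]
eef_rot: [-0.009, 1.57, -0.065]
force: [-0.1, -0.7, -0.1]
grip_width: 0.0526
```

Run:
```python
from h import *
to(.5556,-.0155,.023,-.0555)
c=grab('wrist','w3')
P=cloud(c)
print(proj(c,[[.5556,-.018,.004],[.5556,.018,.004],[.5916,-.018,.004],[.5196,-.018,.004]]).round())
```

```text
move [10.8  0.3  0.4] roll -0.0 | t 7.17 tcp [ 0.5551 -0.0158  0.0338] F [-0.1 -0.7 -0.1] w 0.0526 jaw -0.056
[[316. 240.]
 [312. 184.]
 [373. 237.]
 [259. 243.]]
```

View pics/w3.png

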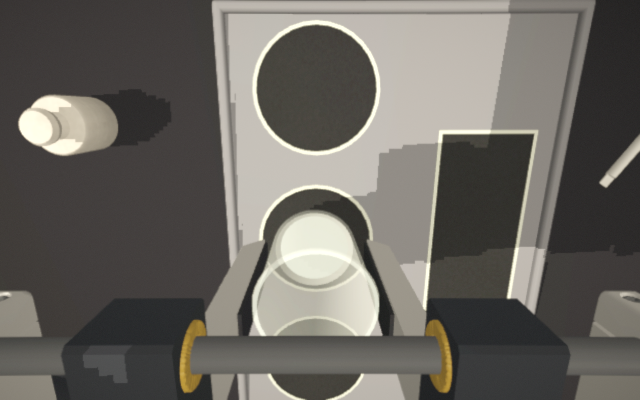

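Request:
servo_tool:
  motion: [4,0,0,0,8,0,0,0,10,0,0,0,11,0,0.5,0,11,0,0.5,0,11,0,0.5,0]

```text
time_s: 7.98
ee_pos: [0.5555, -0.016, 0.0228]
eef_rot: [-0.451, 1.571, -0.506]
force: [-4.6, -0.5, 5.7]
grip_width: 0.0528
```

Request:
servo_tool:
  motion: [0,0,0,0,0,0,0,0,0,0,0,0,0,0,0,0,0,0,0,0]
  gripper: 0.85

```text
time_s: 8.6
ee_pos: [0.5555, -0.016, 0.0224]
eef_rot: [-3.045, 1.571, -3.101]
force: [0.6, -0.2, -0.3]
grip_width: 0.0799
```

Request:
servo_tool:
  motion: [-10,0,0,0,-35,0,0,0,-70,0,0,0,-110,0,0,0,-150,0,0,0,-177,0,0,0,-177,10,0,0,-177,10,0,0]

```text
time_s: 9.6
ee_pos: [0.5557, -0.0053, 0.1986]
eef_rot: [3.062, 1.57, 3.007]
force: [-0.8, -0.7, 0.2]
grip_width: 0.0799
```

Run:
```python
from h import *
c=grab('wrist','w4')
to(.542,.204,.2,0)
print(proj(c,[[.5556,-.018,.004],[.5556,.018,.004],[.5556,-.054,.004]]).round())
cv2.imwrite('pics/w4c.png',cv2.resize(c['color'][100:400,200:500,::-1],None,fx=2,fy=2))
```

```text
move [ -1.7 208.5 -25.1] roll -3.16 | t 9.65 tcp [ 0.5556 -0.0056  0.1983] F [ 0.4 -0.4 -0.7] w 0.0798 jaw -0.055
[[316. 195.]
 [314. 162.]
 [317. 226.]]
```

View pics/w4c.png

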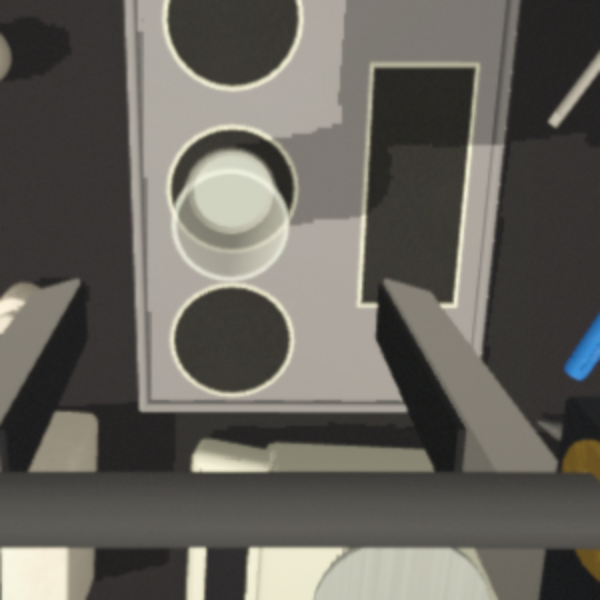

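Request:
servo_tool:
  motion: [0,40,-5,-1,0,85,-10,-2,0,130,-15,-3.2,-1,170,-21,-3.2,-2,200,-24,-3.2,-2,208,-25,-3.2,-2,208,-25,-3.2,-2,208,-25,-3.2]
  gripper: 0.9

```text
time_s: 10.65
ee_pos: [0.5428, 0.202, 0.2012]
eef_rot: [-2.606, 1.57, -2.607]
force: [-0.0, -0.2, 0.5]
grip_width: 0.0848
```

Run:
```python
from h import *
c=grab('wrist','w5')
to(.542,.204,.036,0)
print(proj(c,[[.542,.204,.119],[.542,.204,.0],[.542,.234,0]]).round())
```

```text
move [165.3   2.   -0.8] roll -0.06 | t 10.7 tcp [0.5428 0.202  0.2013] F [ 0.3 -0.5  0.2] w 0.0843 jaw -0.001
[[314. 210.]
 [314. 180.]
 [314. 153.]]
```

View pics/w5.png

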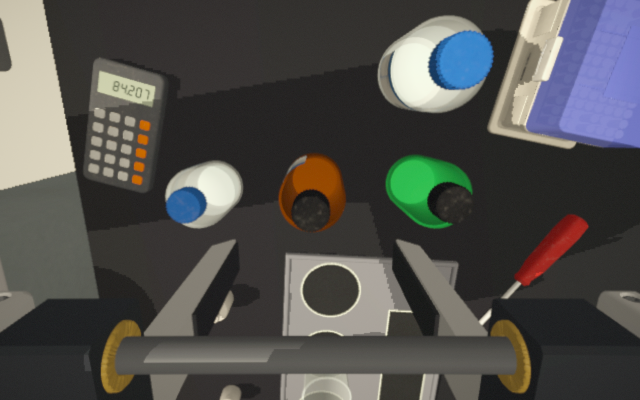

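The amber cap is at (311,211), within 3 px of the prediction. Green at (430,190) is the wrong one.

Request:
servo_tool:
  motion: [40,1,-1,0,80,2,-2,0,115,2,-2,0,140,2,-2,0,156,2,-2,0,165,2,-2,0,165,2,-2,0]

```text
time_s: 11.58
ee_pos: [0.5408, 0.2049, 0.0365]
eef_rot: [-2.906, 1.571, -2.906]
force: [-0.9, 0.1, 1.1]
grip_width: 0.0844
```

Request:
servo_tool:
  motion: [0,0,0,0,0,0,0,0,0,0,0,0,0,0,0,0,0,0,0,0,0,0,0,0,0,0,0,0,0,0,0,0]
  gripper: 0
  force: 25

```text
time_s: 12.58
ee_pos: [0.5407, 0.2051, 0.0368]
eef_rot: [0.456, 1.571, 0.456]
force: [-2.7, -0.6, 6.4]
grip_width: 0.0586
```

Request:
servo_tool:
  motion: [-4,0,0,0,-12,0,0,0,-30,0,0,0,-60,0,0,0,-95,0,0,0,-130,0,0,0,-155,0,0,0,-165,0,0,0,-165,0,0,0]

```text
time_s: 13.7
ee_pos: [0.5407, 0.2051, 0.2018]
eef_rot: [0.327, 1.57, 0.327]
force: [0.6, -0.0, -2.5]
grip_width: 0.0584
```

Run:
```python
from h import *
c=grab('wrist','w6')
to(.5606,.072,.2,-.0555)
print(proj(c,[[.542,.204,.282],[.542,.204,.165],[.542,.234,.165]]).round())
```

```text
move [   0.9 -132.9   20.2] roll 3.18 | t 13.75 tcp [0.5405 0.2049 0.2009] F [ 0.4  0.4 -2.1] w 0.0587 jaw -0.0
[[318. 356.]
 [317. 234.]
 [317. 189.]]
```

View pics/w6.png

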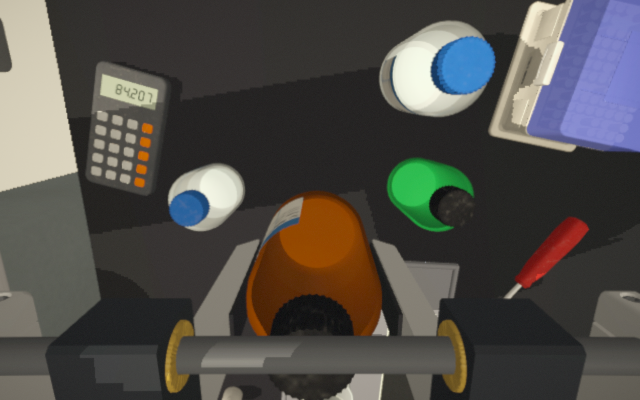

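Request:
servo_tool:
  motion: [0,-12,2,0,0,-40,6,1,0,-75,11,2,0,-105,16,3.2,0,-125,19,3.2,0,-131,20,3.2,0,-131,20,3.2,0,-131,20,3.2]

```text
time_s: 14.75
ee_pos: [0.5606, 0.0748, 0.2014]
eef_rot: [2.274, 1.571, 2.219]
force: [-0.4, 1.1, -2.1]
grip_width: 0.0589
```

Request:
servo_tool:
  motion: [20,0,0,0,55,0,0,0,90,0,0,0,120,0,0,0,138,0,0,0,146,0,0,0,146,0,0,0]

```text
time_s: 15.62
ee_pos: [0.5609, 0.0742, 0.0557]
eef_rot: [0.077, 1.571, 0.022]
force: [0.1, 0.2, -1.9]
grip_width: 0.0586
```

Run:
```python
from h import *
to(.5606,.074,.0405,-.0555)
c=grab('wrist','w7')
print(proj(c,[[.5606,.072,.004],[.5606,.108,.004]]).round())
```

```text
move [15.2 -0.2 -0.3] roll -0.01 | t 15.62 tcp [0.5609 0.0742 0.0557] F [ 0.1  0.2 -1.9] w 0.0586 jaw -0.056
[[315. 229.]
 [312. 178.]]
```

View pics/w7.png

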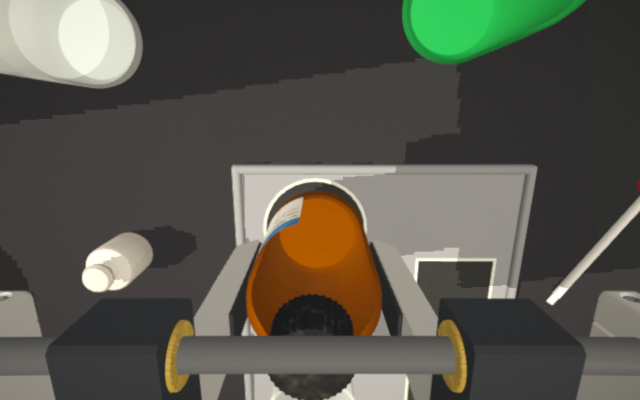

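Good, it is over the left place. Lower by 15 mm and release.

Request:
servo_tool:
  motion: [5,0,0,0,10,0,0,0,13,0,0,0,15,0,0,0,15,0,0,0,15,0,0,0]

```text
time_s: 16.42
ee_pos: [0.5607, 0.074, 0.0409]
eef_rot: [0.011, 1.571, -0.045]
force: [-4.5, -0.4, 5.4]
grip_width: 0.0585
```

Request:
servo_tool:
  motion: [0,0,0,0,0,0,0,0,0,0,0,0,0,0,0,0,0,0,0,0]
  gripper: 0.9

```text
time_s: 17.05
ee_pos: [0.5607, 0.074, 0.0404]
eef_rot: [-0.425, 1.571, -0.48]
force: [0.8, 0.6, 0.4]
grip_width: 0.0847
```

Request:
servo_tool:
  motion: [-10,0,0,0,-35,0,0,0,-70,0,0,0,-110,0,0,0,-150,0,0,0,-165,0,0,0,-165,0,0,0]

```text
time_s: 17.92
ee_pos: [0.5608, 0.074, 0.2058]
eef_rot: [0.133, 1.57, 0.077]
force: [-0.6, -0.2, -0.8]
grip_width: 0.0844
```

Run:
```python
from h import *
c=grab('wrist','w8')
to(.437,.2005,.2,0)
print(proj(c,[[.5606,.072,.004],[.5606,.108,.004],[.5606,.102,.004],[.5606,.072,.123]]).round())
```

```text
move [   4.6  119.4 -130.3] roll -3.2 | t 17.98 tcp [0.5604 0.074  0.2045] F [-0.5  0.5 -1. ] w 0.0844 jaw -0.056
[[315. 184.]
 [313. 151.]
 [313. 157.]
 [315. 215.]]
```

View pics/w8.png

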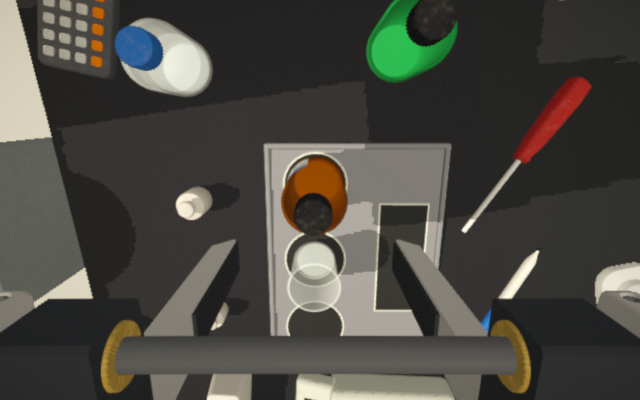

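Request:
servo_tool:
  motion: [0,25,-28,-1,0,55,-60,-2,2,85,-92,-3.2,4,108,-118,-3.2,4,119,-130,-3.2,4,119,-130,-3.2,4,119,-130,-3.2]

```text
time_s: 18.85
ee_pos: [0.4382, 0.1995, 0.2011]
eef_rot: [-2.419, 1.57, -2.42]
force: [0.3, -0.1, 0.3]
grip_width: 0.0847
```

Run:
```python
from h import *
c=grab('wrist','w9')
to(.437,.2005,.032,0)
print(proj(c,[[.437,.2005,.106],[.437,.2005,.0],[.437,.2285,0]]).round())
```

```text
move [169.2   1.1  -1.1] roll -0.06 | t 18.9 tcp [0.4382 0.1994 0.2012] F [-0.4  0.3  0.8] w 0.0844 jaw -0.001
[[313. 207.]
 [314. 181.]
 [314. 156.]]
```

View pics/w9.png

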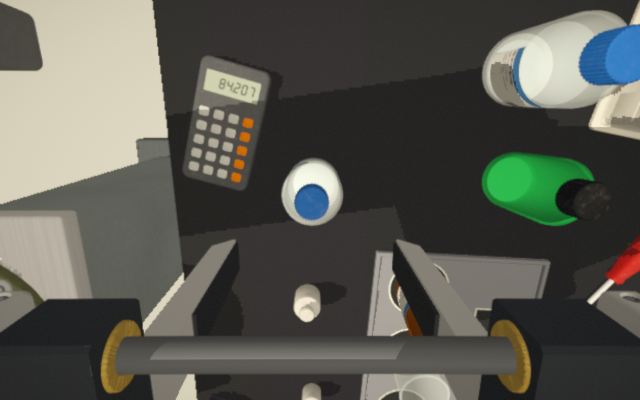

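Request:
servo_tool:
  motion: [40,1,-1,0,80,1,-2,0,115,1,-2,0,142,1,-2,0,160,1,-2,0,169,1,-2,0,169,1,-2,0]

```text
time_s: 19.77
ee_pos: [0.4357, 0.2008, 0.0322]
eef_rot: [-2.776, 1.57, -2.777]
force: [-0.3, 0.7, 0.0]
grip_width: 0.0847
```

Request:
servo_tool:
  motion: [0,0,0,0,0,0,0,0,0,0,0,0,0,0,0,0,0,0,0,0,0,0,0,0,0,0,0,0,0,0,0,0]
  gripper: 0

```text
time_s: 20.78
ee_pos: [0.4357, 0.2012, 0.0327]
eef_rot: [0.457, 1.57, 0.457]
force: [-1.6, -0.1, 4.8]
grip_width: 0.0546
```

Request:
servo_tool:
  motion: [-4,0,0,0,-12,0,0,0,-30,0,0,0,-60,0,0,0,-95,0,0,0,-130,0,0,0,-158,0,0,0,-175,0,0,0,-175,0,0,0]

```text
time_s: 21.9
ee_pos: [0.4358, 0.2012, 0.2086]
eef_rot: [0.36, 1.569, 0.36]
force: [0.0, 0.6, -2.1]
grip_width: 0.0553
```

Run:
```python
from h import *
c=grab('wrist','w10')
to(.5505,-.108,.206,-.0555)
y=ctrl.get_obs()['ee_pos'][1]; z=ctrl.get_obs()['ee_pos'][2]-.032
print(proj(c,[[.437,y,z],[.437,y+.028,z],[.437,y+.028,z+.06]]).round())
```

```text
move [   1.5 -309.   115. ] roll 3.18 | t 21.95 tcp [0.4355 0.201  0.2075] F [ 0.4  0.3 -1.9] w 0.0549 jaw 0.0
[[316. 235.]
 [317. 193.]
 [317. 223.]]
```

View pics/w10.png

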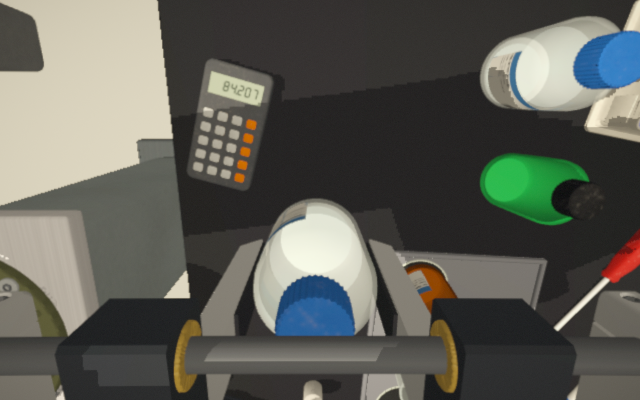

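Request:
servo_tool:
  motion: [0,-15,6,0,0,-45,17,0,0,-80,30,1,0,-120,45,2,0,-160,60,3.2,0,-200,75,3.2,0,-240,90,3.2,0,-275,103,3.2,0,-300,113,3.2,0,-306,115,3.2,0,-306,115,3.2,0,-306,115,3.2]

```text
time_s: 23.45
ee_pos: [0.5503, -0.1043, 0.2074]
eef_rot: [2.687, 1.57, 2.632]
force: [-0.5, -0.5, -2.0]
grip_width: 0.0548
```

Request:
servo_tool:
  motion: [20,0,0,0,55,0,0,0,90,0,0,0,120,0,0,0,145,0,0,0,155,0,0,0,155,0,0,0]

```text
time_s: 24.32
ee_pos: [0.5505, -0.1045, 0.0526]
eef_rot: [2.894, 1.57, 2.839]
force: [0.3, 0.6, -1.3]
grip_width: 0.0546
```

Run:
```python
from h import *
to(.5505,-.105,.0365,-.0555)
c=grab('wrist','w11')
print(proj(c,[[.5505,-.108,.004],[.5505,-.072,.004]]).round())
```

```text
move [16.1 -0.5  0. ] roll 0.01 | t 24.32 tcp [ 0.5505 -0.1045  0.0526] F [ 0.3  0.6 -1.3] w 0.0546 jaw -0.055
[[315. 232.]
 [312. 180.]]
```

View pics/w11.png

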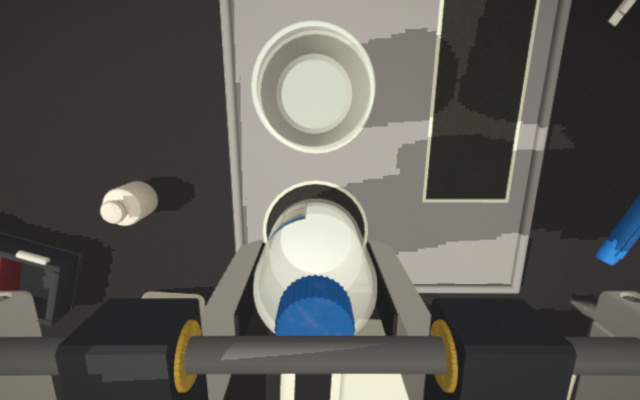

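Request:
servo_tool:
  motion: [5,0,0,0,10,0,0,0,14,0,0,0,16,0,0,0,16,0,0,0,16,0,0,0]

```text
time_s: 25.12
ee_pos: [0.5506, -0.1049, 0.0367]
eef_rot: [-0.642, 1.571, -0.698]
force: [-3.1, -0.2, 5.5]
grip_width: 0.0545
```

Request:
servo_tool:
  motion: [0,0,0,0,0,0,0,0,0,0,0,0,0,0,0,0,0,0,0,0]
  gripper: 0.85

```text
time_s: 25.75
ee_pos: [0.5505, -0.1049, 0.0364]
eef_rot: [2.691, 1.571, 2.635]
force: [0.4, 0.1, -0.0]
grip_width: 0.0803
```

Request:
servo_tool:
  motion: [-10,0,0,0,-35,0,0,0,-70,0,0,0,-110,0,0,0,-150,0,0,0,-168,0,0,0,-168,0,0,0]

```text
time_s: 26.62
ee_pos: [0.551, -0.105, 0.2062]
eef_rot: [-0.2, 1.568, -0.256]
force: [-0.2, 0.0, -1.2]
grip_width: 0.0799
```

Run:
```python
from h import *
c=grab('wrist','w12')
to(.4375,-.215,.2,-.127)
print(proj(c,[[.5505,-.108,.004],[.5505,-.072,.004],[.5505,-.080,.004],[.5505,-.108,.110]]).round())
```

```text
move [   4.6 -116.3 -106.7] roll 4.08 | t 26.68 tcp [ 0.5505 -0.1049  0.2047] F [-0.2 -1.  -0.9] w 0.0797 jaw -0.056
[[314. 184.]
 [312. 152.]
 [313. 159.]
 [314. 212.]]
```

View pics/w12.png

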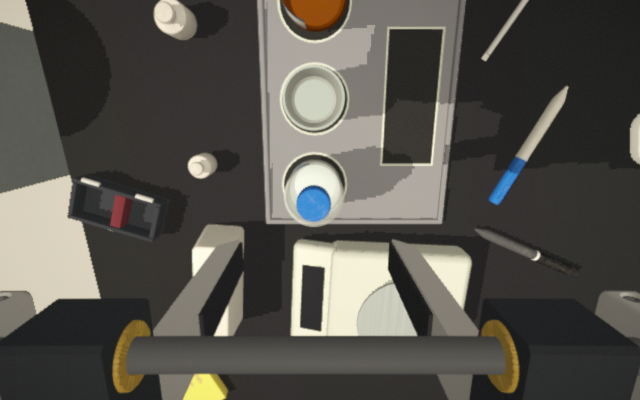

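Request:
servo_tool:
  motion: [0,-25,-22,1,0,-55,-50,2,0,-85,-78,3,4,-108,-99,4,4,-116,-107,4.1,4,-116,-107,4.1,4,-116,-107,4.1]

```text
time_s: 27.55
ee_pos: [0.4378, -0.2142, 0.2003]
eef_rot: [2.358, 1.571, 2.232]
force: [-0.3, 0.7, -0.2]
grip_width: 0.0799
```

Run:
```python
from h import *
c=grab('wrist','w13')
C=cloud(c)
to(.4375,-.215,.03,-.127)
g=c['color'].min(2); m=((g>110)&(abs(C[...,2]-.058)<.006)&(C[...,0]<.5)).astype(np.uint8)
n,l,st,ce=cv2.connectedComponentsWithStats(m);i=1+st[1:,4].argmax();print(st[i],ce[i])
q=cv2.findContours((l==i).astype(np.uint8),0,1)[0][0].reshape(-1,2)
print(cv2.minAreaRect((onz(c,q,.058)[:,:2]*1000).astype(np.float32)))
```

```text
move [170.3  -0.9  -0.2] roll 0.04 | t 27.6 tcp [ 0.4378 -0.2141  0.2003] F [-0.  -0.1 -0.1] w 0.0801 jaw -0.126
[ 293  129   41  122 4702] [313.28626117 188.75542322]
((436.52203369140625, -211.74493408203125), (116.39588928222656, 36.81174087524414), 82.7695083618164)
```

View pics/w13.png

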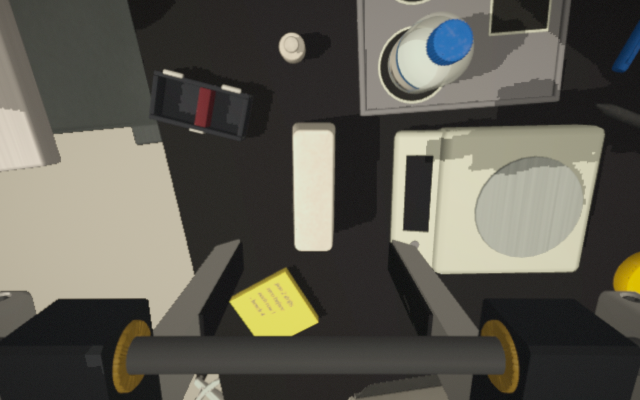

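Run:
```python
from h import *
c=load('w13'); 
print(onz(c,[[314,124],[314,250],[292,190],[335,190]],.058).round(4))
print('pan edges',onz(c,[[529,156],[529,257],[474,207],[584,206]],.058).round(4))
hsv=cv2.cvtColor(c['color'],cv2.COLOR_RGB2HSV)
print(hsv[210,530],hsv[210,450],hsv[140,530],hsv[260,560])
m=(hsv[...,1]<26)&(hsv[...,2]>110);m[:, :460]=0;m[:,600:]=0;m[:140]=0;m[275:]=0
m=cv2.morphologyEx(m.astype(np.uint8),cv2.MORPH_OPEN,np.ones((5,5)))
n,l,st,ce=cv2.connectedComponentsWithStats(m);i=1+st[1:,4].argmax()
q=cv2.findContours((l==i).astype(np.uint8),0,1)[0][0].reshape(-1,2); q=cv2.convexHull(q).reshape(-1,2)
print(st[i],cv2.fitEllipse((onz(c,q,.058)[:,:2]*1000).astype(np.float32)))
```

```text
[[ 0.4451 -0.1498  0.058 ]
 [ 0.4298 -0.2696  0.058 ]
 [ 0.417  -0.207   0.058 ]
 [ 0.457  -0.212   0.058 ]]
pan edges [[ 0.6353 -0.2026  0.058 ]
 [ 0.6389 -0.3031  0.058 ]
 [ 0.5858 -0.2449  0.058 ]
 [ 0.6879 -0.2568  0.058 ]]
[ 34  21 181] [ 27  33 218] [ 29  38 160] [ 28  34 213]
[ 476  158  107   99 8163] ((636.26318359375, -253.04901123046875), (97.3944091796875, 98.95452880859375), 74.97325897216797)
```

Request:
servo_tool:
  motion: [40,1,0,0,80,2,0,0,120,3,0,0,150,3,0,0,170,3,0,0,178,3,0,0,178,3,0,0]

```text
time_s: 28.48
ee_pos: [0.4379, -0.2115, 0.0224]
eef_rot: [2.707, 1.57, 2.581]
force: [0.4, -0.8, 0.3]
grip_width: 0.0798
```

Request:
servo_tool:
  motion: [0,0,0,0,0,0,0,0,0,0,0,0,0,0,0,0,0,0,0,0,0,0,0,0,0,0,0,0,0,0,0,0,0,0,0,0]
  gripper: 0
  force: 20

```text
time_s: 29.6
ee_pos: [0.4376, -0.2118, 0.0226]
eef_rot: [-1.124, 1.571, -1.251]
force: [-2.6, -0.0, 4.9]
grip_width: 0.0411
```

Request:
servo_tool:
  motion: [-4,0,0,0,-12,0,0,0,-30,0,0,0,-60,0,0,0,-95,0,0,0,-130,0,0,0,-158,0,0,0,-178,0,0,0,-178,0,0,0]

```text
time_s: 30.72
ee_pos: [0.438, -0.212, 0.2018]
eef_rot: [-0.386, 1.568, -0.513]
force: [-0.3, -1.2, -1.1]
grip_width: 0.0413
```

Run:
```python
from h import *
c=grab('wrist','w14')
to(.6554,-.0235,.2,-.0555)
```

```text
move [  0.6 214.4 192.1] roll -4.12 | t 30.77 tcp [ 0.4376 -0.2117  0.2005] F [-0.2  0.4 -1.6] w 0.0412 jaw -0.127
```

View pics/w14.png

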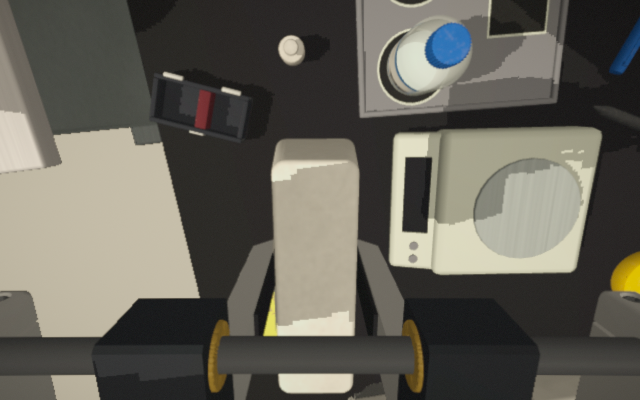

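Run:
```python
from h import *
c=load('w14'); C=cloud(c)
print(onz(c,[[315,140]],.178).round(4),onz(c,[[315,172],[315,391]],.236).round(4))
for v in range(138,200,6):print(v,C[v,315].round(3))
for v in range(376,398,4):print(v,C[v,315].round(3))
```

```text
[[ 0.4459 -0.1517  0.178 ]] [[ 0.4448 -0.1598  0.236 ]
 [ 0.4308 -0.2695  0.236 ]]
138 [ 0.445 -0.165 -0.   ]
144 [ 0.446 -0.152  0.199]
150 [ 0.446 -0.153  0.214]
156 [ 0.445 -0.154  0.228]
162 [ 0.445 -0.156  0.236]
168 [ 0.445 -0.158  0.237]
174 [ 0.445 -0.16   0.238]
180 [ 0.444 -0.163  0.236]
186 [ 0.444 -0.165  0.237]
192 [ 0.444 -0.168  0.236]
198 [ 0.443 -0.171  0.237]
376 [ 0.432 -0.26   0.237]
380 [ 0.432 -0.262  0.237]
384 [ 0.448 -0.134  0.381]
388 [ 0.431 -0.268  0.236]
392 [ 0.403 -0.491  0.001]
396 [ 0.402 -0.499 -0.001]
```

Request:
servo_tool:
  motion: [0,15,13,0,0,45,40,0,0,80,72,-1,0,115,103,-2,0,150,134,-3,0,180,161,-4.1,0,203,182,-4.1,0,214,192,-4.1,0,214,192,-4.1,0,214,192,-4.1]

```text
time_s: 32.02
ee_pos: [0.6547, -0.0244, 0.1997]
eef_rot: [-3.118, 1.57, 3.109]
force: [-0.2, -0.7, -1.9]
grip_width: 0.0412
```

Request:
servo_tool:
  motion: [20,0,0,0,55,0,0,0,90,0,0,0,120,0,0,0,145,0,0,0,155,0,0,0,155,0,0,0]

```text
time_s: 32.9
ee_pos: [0.655, -0.0242, 0.0455]
eef_rot: [3.111, 1.57, 3.054]
force: [-0.3, -0.8, -2.0]
grip_width: 0.0411
```

Run:
```python
from h import *
to(.6554,-.0235,.0265,-.0555)
c=grab('wrist','w15')
s=np.array([-.0555]);cx,cy=.6554,-.0235;ex=np.array([np.cos(-.0555),np.sin(-.0555)]);ey=np.array([-ex[1],ex[0]])
for L,z in(((.0285,.0685),.004),((.0225,.0625),.0195)):
  print(proj(c,[np.r_[np.array([cx,cy])+a*L[0]*ex+b*L[1]*ey,z] for a,b in((-1,1),(1,1))]).round())
```

```text
move [19.   0.8  0.4] roll -0.05 | t 32.9 tcp [ 0.655  -0.0242  0.0455] F [-0.3 -0.8 -2. ] w 0.0411 jaw -0.056
[[269. 123.]
 [362. 123.]]
[[276. 135.]
 [355. 135.]]
```

View pics/w15.png

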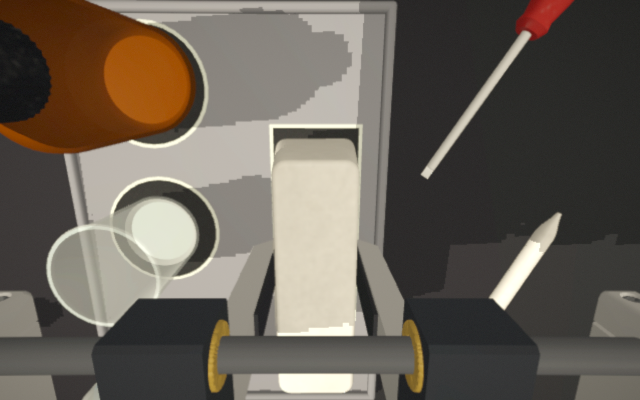

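Request:
servo_tool:
  motion: [6,0,0,0,12,1,0,0,17,1,0,0,19,1,0,0,19,1,0,0,19,1,0,0]

```text
time_s: 33.7
ee_pos: [0.6553, -0.0229, 0.0266]
eef_rot: [0.239, 1.571, 0.183]
force: [-1.6, 0.5, 1.6]
grip_width: 0.0412
```

Request:
servo_tool:
  motion: [0,0,0,0,0,0,0,0,0,0,0,0,0,0,0,0]
  gripper: 0.65

```text
time_s: 34.2
ee_pos: [0.6553, -0.0229, 0.0264]
eef_rot: [-0.276, 1.571, -0.332]
force: [0.8, -0.1, -0.5]
grip_width: 0.0611
```

Request:
servo_tool:
  motion: [-10,0,0,0,-35,0,0,0,-70,0,0,0,-110,0,0,0,-150,0,0,0,-170,0,0,0,-170,30,0,0,-170,30,0,0]

```text
time_s: 35.2
ee_pos: [0.657, 0.0085, 0.1973]
eef_rot: [0.218, 1.57, 0.164]
force: [-0.3, -0.2, 0.5]
grip_width: 0.0614
```

Run:
```python
from h import *
c=grab('wrist','w16')
to(.430,.0605,.2,0)
```

```text
move [  -3.1   40.6 -229.5] roll -3.13 | t 35.25 tcp [0.6569 0.0075 0.197 ] F [-0.4  0.9  0.1] w 0.0611 jaw -0.055
```

View pics/w16.png

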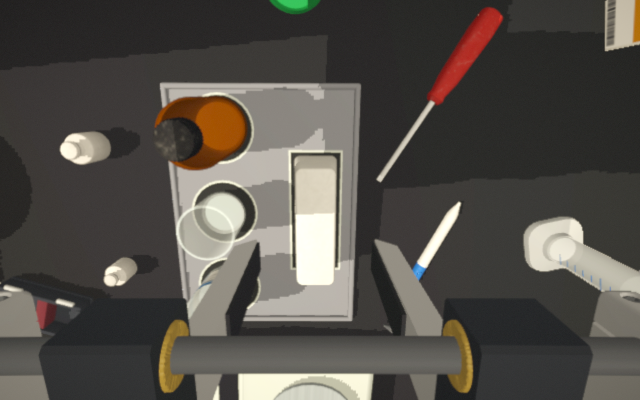

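Request:
servo_tool:
  motion: [0,7,-40,-1,0,14,-80,-2,-1,21,-120,-3,-2,28,-160,-3.1,-3,36,-200,-3.1,-3,40,-222,-3.1,-3,40,-229,-3.1,-3,40,-229,-3.1]
  gripper: 0.6

```text
time_s: 36.25
ee_pos: [0.4309, 0.0594, 0.1997]
eef_rot: [-0.164, 1.57, -0.166]
force: [0.7, -0.5, 0.0]
grip_width: 0.0562
```

Run:
```python
from h import *
c=grab('wrist','w17')
to(.430,.0605,.004,0)
print(proj(c,[[.430,.0605,.044],[.430,.0605,0],[.43,.0755,0]]).round())
cv2.imwrite('pics/w17c.png',cv2.resize(c['color'][100:300,200:450,::-1],None,fx=3,fy=3))
```

```text
move [195.6   1.1  -1.2] roll -0.13 | t 36.3 tcp [0.4312 0.0594 0.1996] F [0.5 0.2 0.5] w 0.0566 jaw -0.002
[[314. 190.]
 [314. 181.]
 [314. 168.]]
```

View pics/w17c.png

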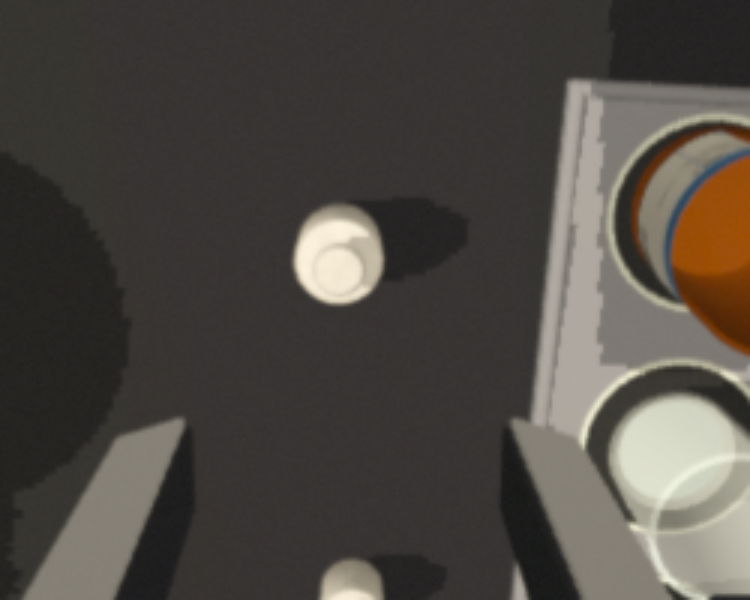

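Request:
servo_tool:
  motion: [45,1,-1,0,90,1,-1,0,130,1,-1,0,160,1,-1,0,180,1,-1,0,190,1,-1,0,195,1,-1,0,195,1,-1,0]

```text
time_s: 37.3
ee_pos: [0.4299, 0.0607, 0.0046]
eef_rot: [0.043, 1.571, 0.041]
force: [0.3, 1.0, -0.0]
grip_width: 0.0563
```

Request:
servo_tool:
  motion: [0,0,0,0,0,0,0,0,0,0,0,0,0,0,0,0,0,0,0,0,0,0,0,0,0,0,0,0,0,0,0,0]
  gripper: 0
  force: 20

```text
time_s: 38.3
ee_pos: [0.4296, 0.0608, 0.0046]
eef_rot: [-1.047, 1.571, -1.049]
force: [-1.6, 0.1, 5.0]
grip_width: 0.0293
```

Request:
servo_tool:
  motion: [-4,0,0,0,-12,0,0,0,-30,0,0,0,-60,0,0,0,-95,0,0,0,-130,0,0,0,-165,0,0,0,-195,0,0,0,-195,0,0,0]

```text
time_s: 39.42
ee_pos: [0.4303, 0.0608, 0.2012]
eef_rot: [0.048, 1.567, 0.046]
force: [0.4, -0.1, -2.7]
grip_width: 0.0291
```

Run:
```python
from h import *
c=grab('wrist','w18')
to(.6365,-.2535,.2,0)
o=ctrl.get_obs()['ee_pos']
print(proj(c,[[o[0],o[1],o[2]-.004+.044],[o[0],o[1],o[2]-.004],[o[0],o[1]+.015,o[2]-.004]]).round())
cv2.imwrite('pics/w18c.png',cv2.resize(c['color'][160:400,200:450,::-1],None,fx=2.5,fy=2.5))
```

```text
move [-2.000e-01 -3.139e+02  2.075e+02] roll -0.1 | t 39.48 tcp [0.4296 0.0608 0.1995] F [-0.4 -0.6 -2.4] w 0.0291 jaw -0.002
[[313. 291.]
 [313. 252.]
 [313. 227.]]
```

View pics/w18c.png

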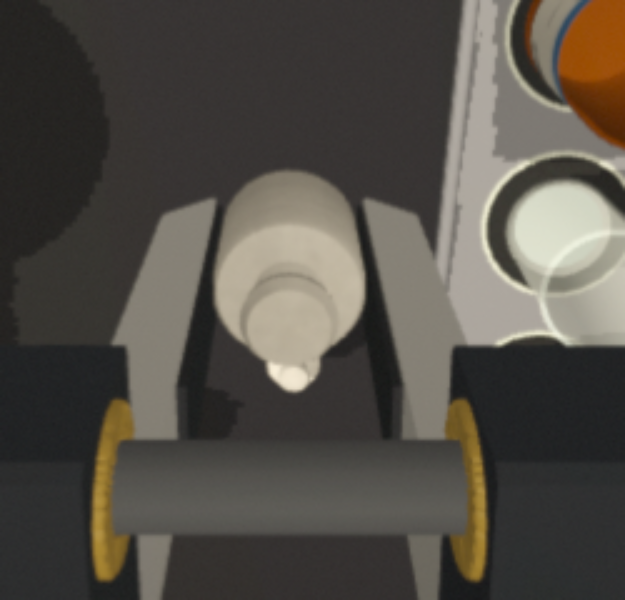

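Request:
servo_tool:
  motion: [0,-15,10,0,0,-45,30,0,0,-80,53,0,0,-120,79,0,0,-160,105,0,0,-200,132,0,0,-240,158,0,0,-275,181,0,0,-303,200,0,0,-314,207,0,0,-314,207,0,0,-314,207,0]

```text
time_s: 40.98
ee_pos: [0.6356, -0.2535, 0.1984]
eef_rot: [2.671, 1.569, 2.67]
force: [0.8, -0.6, -2.4]
grip_width: 0.0292
```

Request:
servo_tool:
  motion: [15,0,0,0,45,0,0,0,75,0,0,0,95,0,0,0,110,0,0,0,117,0,0,0,117,0,0,0]

```text
time_s: 41.85
ee_pos: [0.6361, -0.2536, 0.0826]
eef_rot: [-0.394, 1.571, -0.395]
force: [-0.3, 0.3, -2.7]
grip_width: 0.029
```

Run:
```python
from h import *
to(.6365,-.2535,.0625,0)
c=grab('wrist','w19')
cx,cy=.6365,-.2535
print(proj(c,[[cx,cy,.058],[cx,cy+.05,.058],[cx-.05,cy,.058],[cx+.05,cy,.058]]).round())
```

```text
move [20.1  0.1  0.4] roll -0.1 | t 41.85 tcp [ 0.6361 -0.2536  0.0826] F [-0.3  0.3 -2.7] w 0.029 jaw -0.002
[[315. 239.]
 [315. 159.]
 [234. 240.]
 [396. 239.]]
```

View pics/w19.png

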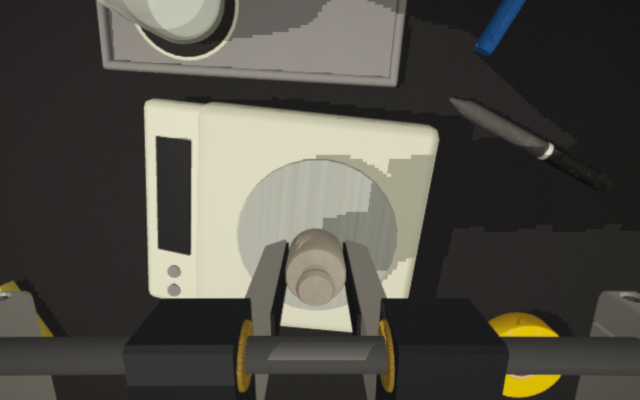

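Request:
servo_tool:
  motion: [6,0,1,0,12,0,1.5,0,16,0,1.5,0,19,0,1.5,0,20,0,1.5,0,20,0,1.5,0,20,0,1.5,0]

```text
time_s: 42.78
ee_pos: [0.6376, -0.2536, 0.0628]
eef_rot: [-0.536, 1.57, -0.538]
force: [-1.7, 0.9, 1.7]
grip_width: 0.0289
```

Request:
servo_tool:
  motion: [0,0,0,0,0,0,0,0,0,0,0,0,0,0,0,0,0,0,0,0]
  gripper: 0.6

```text
time_s: 43.4
ee_pos: [0.6375, -0.2536, 0.0624]
eef_rot: [0.059, 1.571, 0.057]
force: [-0.8, 0.6, -0.1]
grip_width: 0.0562
```

Request:
servo_tool:
  motion: [-10,0,0,0,-35,0,0,0,-70,0,0,0,-110,0,0,0,-140,0,0,0,-140,0,0,0]

```text
time_s: 44.15
ee_pos: [0.6383, -0.2539, 0.2058]
eef_rot: [-0.424, 1.566, -0.426]
force: [-0.5, -0.4, -0.6]
grip_width: 0.0566
```

Run:
```python
from h import *
c=grab('wrist','w20');to(.6365,-.2535,.2,0)
cv2.imwrite('pics/w20c.png',cv2.resize(c['color'][100:350,180:480,::-1],None,fx=2.4,fy=2.4))
grab('side','s20');c=grab('scene','sc20')
```

```text
move [ 3.4  0.2 -1.2] roll -0.1 | t 44.2 tcp [ 0.6377 -0.2537  0.2034] F [-0.6  0.3 -1.1] w 0.0564 jaw -0.002
```

View pics/w20c.png

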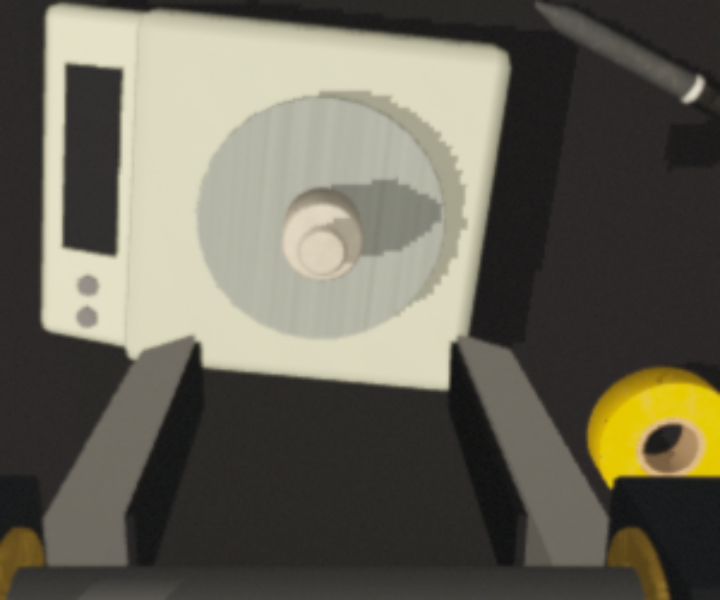

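View pics/s20.png

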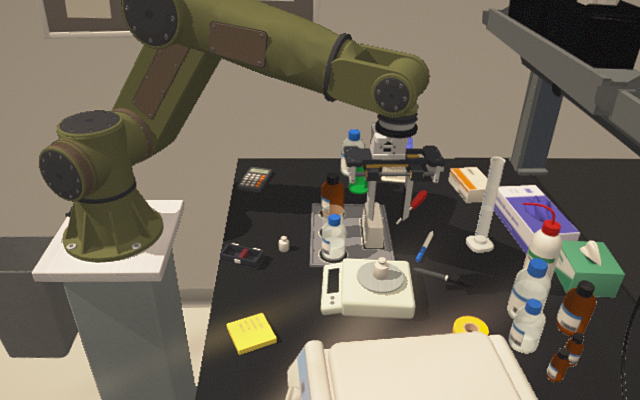

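Run:
```python
from h import *
c=load('w20'); f=lambda x,y:[180+x/2.4,100+y/2.4]
print(onz(c,[f(321,95),f(321,339),f(197,217),f(445,217),f(322,187)],.058).round(4))
print(onz(c,[f(322,251)],.102),onz(c,[f(283,235),f(361,235)],.08).round(4))
# tray check from w16
c=load('w16')
```

```text
[[ 0.6379 -0.2037  0.058 ]
 [ 0.6378 -0.3033  0.058 ]
 [ 0.5886 -0.2514  0.058 ]
 [ 0.6872 -0.2515  0.058 ]
 [ 0.6383 -0.2393  0.058 ]]
[[ 0.63816698 -0.25334527  0.102     ]] [[ 0.6237 -0.2532  0.08  ]
 [ 0.6527 -0.2532  0.08  ]]
```

The weight is within 1 mm of the pan centre. Last, I'll check the tray from above.

Request:
servo_tool:
  motion: [-10,40,-8,0,-25,85,-17,0,-45,130,-26,0,-60,175,-35,0,-70,215,-43,0,-70,230,-50,0,-70,230,-50,0,-70,230,-50,0]

```text
time_s: 45.3
ee_pos: [0.588, -0.0246, 0.2716]
eef_rot: [-3.087, 1.57, -3.09]
force: [-0.3, 0.8, -0.3]
grip_width: 0.0563
```

Run:
```python
from h import *
c=grab('wrist','w21');to(.58,-.02,.27,0)
cv2.imwrite('pics/w21c.png',cv2.resize(c['color'][60:320,180:480,::-1],None,fx=2.3,fy=2.3,interpolation=cv2.INTER_CUBIC))
f=proj(c,[[.5606,.072,.004],[.5556,-.018,.004],[.5505,-.108,.004],[.6554,-.0235,.004]]);print(((f-[180,60])*2.3).round())
```

```text
move [ 1.7  4.7 -8. ] roll -0.18 | t 45.35 tcp [ 0.588  -0.0247  0.2717] F [-0.2 -0.   0.2] w 0.0563 jaw -0.003
[[259.  75.]
 [253. 245.]
 [248. 397.]
 [432. 254.]]
```

View pics/w21c.png

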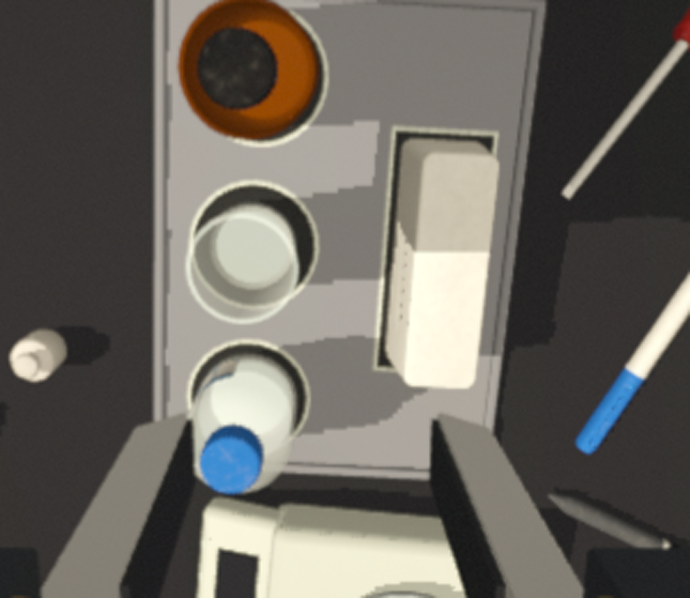

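Run:
```python
from h import *
from scipy.optimize import least_squares
for n in('scene','side'):
    c=grab(n,n+'E');C=cloud(c);ok=c['z_map']>0
    for nm,x,y,r,z1 in(('amber',.5606,.072,.03,.075),('beaker',.5556,-.018,.027,.068),('clear',.5505,-.108,.028,.065),('wsmall',.4345,-.0785,.012,.02),('cbig',.6435,.3123,.0345,.09)):
        P=C[ok&(C[...,2]>.012)&(C[...,2]<z1)&(np.hypot(C[...,0]-x,C[...,1]-y)<r+.008)]
        if len(P)<15: print(n,nm,len(P));continue
        s=least_squares(lambda q:np.hypot(*(P[:,:2]-q).T)-r,[x,y],loss='soft_l1',f_scale=.002); print(n,nm,len(P),((s.x-[x,y])*1000).round(1))
    P=C[ok&(abs(C[...,2]-.062)<.005)&(abs(C[...,0]-.655)<.04)&(abs(C[...,1]+.0235)<.08)]; print('carton',len(P),P.min(0).round(3),P.max(0).round(3))
print(ctrl.get_obs()['time_s'])
```

```text
scene amber 468 [ 1.4 -1. ]
scene beaker 481 [ 1.7 -1.2]
scene clear 451 [1.5 0.3]
scene wsmall 29 [-0.4 -1.7]
scene cbig 509 [-2.3 -1.7]
carton 284 [ 0.634 -0.086  0.057] [0.677 0.033 0.064]
side amber 239 [1.1 1.8]
side beaker 185 [ 1.7 -1.8]
side clear 447 [1.3 3.6]
side wsmall 28 [-0.7  1.7]
side cbig 273 [-2.2  1.6]
carton 417 [ 0.635 -0.086  0.057] [0.677 0.036 0.067]
45.45
```

All offsets agree with the targets within about 2 mm of camera error, so I'm handing in.

```bash
python3 -c "
from station import ctrl
print(ctrl.hand_in())"
```

```text
the job is handed in; nothing more can be done
None
```

I set out the tray and balance in the order you gave and handed the job in at about 45 s, well under the 128 s limit. The gripper was clear of everything. `hand_in()` reports no verdict, so the figures below are my own checks.

| Item | Where it was put | Last check |
|---|---|---|
| Beaker | centre round place | about 2 mm from its centre |
| Brown bottle | left round place | about 2 mm from its centre |
| Small clear bottle | right round place | scene camera about 1.5 mm off, side camera 3.6 mm off in y |
| White box | long place, lengthwise with the row | inside the outline with an even margin |
| Larger weight | balance pan | about 1 mm from the pan's centre |

- **Disagreement:** the scene and side cameras differ from each other by about 3 mm in y for most items, as they did in the first measurements. The small clear bottle's 3.6 mm reading fits that bias.
- **Left alone:** the smaller weight and the large clear bottle measured where they started, within about 3 mm of camera error. The green bottle was not touched.
- **Forces:** the highest wrist force reported at the end of any move was about 7 N, and no placing had to be redone.

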